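Find the high spot of an eccentric shaft with a dial indicator

TASK

Press the dial indicator all the way down its post to the stop, so that its sprung plunger rests on the eccentric of the shaft in the V-blocks. Then turn the shaft by its crank, watching the dial, until the plunger is pushed up as far as the eccentric ever pushes it, and leave the shaft there with the indicator still down. Do not knock the loose things lying about.

Things in the scene. Friction and masses are not known exactly. Their poses are not given: they have to be found in the camera images.
- axis_end (a point): Point on the shaft's axis, 90 mm above the table, level with the crank handle's middle; fixed to the fixture (170 x 150 mm base, two V-blocks with hold-down bars up to 115 mm high, 60 to 90 mm along -y of this point and beyond; a post). y: along the shaft, outward at the crank end; x: level, from the post towards the dial's face; z: up. Eccentric and plunger lie 120 mm along -y.
- crank_handle (a point): Middle of the crank handle: a black sleeve, 13 mm diameter, 44 mm long, parallel to the shaft and 40 mm from its axis, spinning freely on its pin at the end of a short crank arm. The space round it is free; the arm begins 26 mm from the handle's middle. (Its axes turn with the shaft.)
- shaft (a joint): Angle of shaft and crank, rad: 0 with the handle straight above the axis, growing as the handle swings from there towards +x of axis_end. Starts between 1.45 and 1.9, the handle being out to that side. It turns without end and stays where it is left (friction 0.1 N m: 2.5 N at the handle).
- indicator (a joint): How far the indicator has slid down its post, in m: 0 fully up, 0.040 on the stop. Stays where it is left; takes 4 to 10 N to push down.
- press_knob (a point): Centre of the flat top of the round black press knob (28 mm diameter) on the indicator's arm: 236 mm above the table with the indicator on its stop, 276 mm fully up. When down it stands 31 mm above the post's top (37 mm along -x) and 24 mm above the dial's top (38 mm along +x). Axes as axis_end.
- plunger (a joint): How far the sprung plunger is pushed up, m: 0 hanging free; with the indicator on its stop about 0.002 on the eccentric's low spot and 0.014 on its high spot, a cosine of the shaft's angle between. Spring 0.6 to 3 N. The dial (74 mm white face towards +x of axis_end) shows the same: its black pointer is straight up at 0 and turns clockwise, seen from the front, 17 degrees per mm.
- plunger_tip (a point): Lowest point of the plunger's 8 mm ball tip. The eccentric under it is a steel disc, 44 mm diameter, 28 mm long, on the 24 mm shaft, its centre 6 mm off the axis. The tip is 118 mm above the table on its high spot, 106 mm on its low spot. Where the high spot lies relative to the crank differs each time: it comes under the plunger at some shaft angle between -1.1 and 0.75.
- electrode_a: Loose bystander: copper electrode with a round boss on a 36 mm square steel holder, 52 mm tall; near the fixture's front. Origin under its centre.
- electrode_b: Loose bystander: copper electrode with a flat blade on a 36 mm square steel holder, 52 mm tall; near the fixture's front. Origin under its centre.
- ring_gauge: Loose bystander: steel ring gauge, 56 mm diameter, 18 mm high, beside the fixture's end away from the crank. Origin under its centre.
- pin_gauge: Loose bystander: steel pin gauge, 20 mm diameter, standing 70 mm tall, beside the fixture's end away from the crank. Origin under its centre.
- square: Loose bystander: engineer's square lying flat, 90 mm stock, 120 mm blade. Origin under the middle of the stock.
- brush: Loose bystander: brush, 200 mm long, lying. Origin under its middle.

How it is judged:
By the outcome, as a careful person would: the job done as asked, in the order asked, and still so for the second after the job is handed in, with the robot touching nothing.
It also fails if it takes over 61 s, if anything falls off the work surface, if the arm or the gripper's body presses on something with over 40 N, if the wrist force passes 120 N, or if a joint passes its speed limit or range.

ROBOT

A 7-joint arm with a two-finger parallel gripper is mounted at the origin on the work surface. World frame = base frame: x ahead of the robot, y to its left, z up, the work surface at z = 0. Lengths are in mm, angles in rad, forces in N, time in s.
With the tool pointing down it reaches from about 400 to 850 mm from the base axis. Payload 10.4 kg.
Tool frame: the origin (TCP) lies where the fingers leave the gripper's body, on its centre line; the fingertips stand r.tip_extent ahead of it and the grasp point (between the pads) lies 54 mm ahead of it (r.tip_extent is the distance from the TCP to the fingertips, in mm); z points along the fingers, y is the line along which they close (so a half turn about z gives the same grasp; the last joint's range is limited). The gripper opens to 85 mm and grips with 20 to 120 N. Pads are 22 mm wide; open, the fingers measure 114 mm over their backs; the gripper's body (76 mm by 85 mm) begins 54 mm behind the grasp point. The pads swing forward as they close: fully open they stand 13 mm farther back than shut.
Start: joints at [1.087, 0.332, -0.065, 1.46, 0.022, 1.35, -0.088], TCP at [277.935, -559.817, 303.938] pointing down, gripper open.
Joint ranges: [-2.6, 2.6], [-0.5, 2.12], [-1.47, 1.34], [0.16, 2.42], [-1.27, 4.41], [0.06, 2.06], [-2.6, 2.6]. Speed limits (rad/s): [2.22, 2.22, 2.79, 2.79, 3.14, 3.14, 3.14].

INTERFACE

Orientations are given as a 3x3 rotation matrix whose columns are the frame's x, y, z axes.
In Python, from bench import r, snapshot gives the robot as it stands.
- The arm moves only by the tool move_arm, never from a script. Its argument "commands" is a list of rows, each an object with "travel": the shift along the world's x, y, z as a fraction of full scale, a list of three; "rot": the turn, a rotation vector about the world's x, y, z as a fraction of full scale, a list of three. In form: [{"travel": [tx, ty, tz], "rot": [rx, ry, rz]}, ...]. A call has 1 to 5 rows; each row is the pose to reach, as a shift and turn from the pose commanded when the call began, turning the shorter way round; what a row does not reach only later rows make up. Full scale, the value 1, is 1 m for a shift and 360 degrees for a turn. A row lasts 1/10 s, in which the tool goes at most 50 mm and 8.59 degrees, less where a joint would pass 70% of its speed; a pose out of reach is approached as far as the arm can. A call with a number of a shift or a turn outside -1 to 1 is refused whole. A call with a gripper value outside its range is refused whole. "claw" is the gripper command: -1 is fully open, 1 is shut, values between are in proportion, set as the call begins (left out, the last holds). The fingers move at their own pace and stop on an object; "grip_force" is the grip in N (left out, the last holds). Time passes only in rows, so rows that repeat a pose let the fingers close. It gives the time, the measured TCP pose, the force, the opening and the grip force at its end, in the units of the state.
- r.sense(): the state, without advancing time (a new reading comes with each control period).
- snapshot(name): name is "side" or "top"; returns a dict with "img" (384x512x3 uint8, red, green, blue), "mtx" (3x3 intrinsics, pixels), "view" (4x4, takes a point from world to camera coordinates). Camera axes: x right, y up, looking along -z (the intrinsics and any distortion apply to the point x, -y, -z); pixel columns grow to the right and rows downward; lengths in mm; the calibration is good to about 2 mm. A picture is of the moment at which its call begins. There is no depth.
- r.close_job(): hands the job in; it is judged then, once.
The state is a dict: "clock": time; "joint_positions": joint angles; "qd": joint speeds; "tau": joint torques, N m; "tool_pos": TCP position; "ee_rot": TCP orientation; "contact_force": force on the tool from outside, world axes, zero at the start; "moment": the same for the moment, N m; "finger_gap": finger opening in mm; "grip_force": force on a finger pad.
Only numpy, scipy, OpenCV 4.12 (cv2) and the standard library are available. Lean on these libraries where they do the work, as an engineer would, in place of code of your own. Each camera call takes 0.05 s, during which the arm holds its last target. There are 200 camera calls.

## Working session

There is one attempt and no reset: what is moved stays moved. The work goes in short steps, Python scripts to look and compute and a tool call to move; the robot and the scene stay as the last step left them, time stands still between calls to the robot, and variables do not carry over. Pictures are saved under pics/ and viewed, at most 10 in all, crops included, and the job is handed in when it is done.

Besides the shell and the picture viewer there is one more tool, called after ">>>" as name([rows], argument=value, ...), one row to a line, values as JSON. move_arm: Moves the arm, as the interface text tells. Shift numbers are shares of 1 m and turn numbers shares of 360 degrees, none past 1 either way. Its arguments: {"type":"object","properties":{"commands":{"type":"array","items":{"type":"object","properties":{"travel":{"type":"array","items":{"type":"number"}},"rot":{"type":"array","items":{"type":"number"}}}}},"claw":{"type":"number"},"grip_force":{"type":"number"}},"required":["commands"]}

```bash
ls; mkdir -p pics; python3 - <<'E'
from bench import r, snapshot
import cv2, numpy as np
np.set_printoptions(precision=3,suppress=True)
s=r.sense(); print(s['clock'],s['tool_pos'],s['ee_rot'],s['finger_gap'],r.tip_extent)
for n in('side','top'):
    d=snapshot(n); cv2.imwrite(f'pics/{n}0.png',d['img'][:,:,::-1]); np.savez(f'pics/{n}0.npz',**d); print(n,d['mtx'],d['view'])
    cv2.imwrite(f'pics/{n}0b.png',cv2.resize(d['img'][:,:,::-1],(800,600),interpolation=cv2.INTER_CUBIC))
E
```

```text
pics
0.0 [ 277.787 -559.572  303.127] [[ 0.896  0.445 -0.001]
 [ 0.445 -0.896  0.001]
 [-0.    -0.001 -1.   ]] 85.5251602248856 72.6
side [[446.998   0.    257.412]
 [  0.    446.998 189.791]
 [  0.      0.      1.   ]] [[   -0.997    -0.07      0.01    589.405]
 [    0.049    -0.586     0.808  -181.897]
 [   -0.051     0.807     0.588 -1331.266]
 [    0.        0.        0.        1.   ]]
top [[485.536   0.    250.839]
 [  0.    485.536 185.64 ]
 [  0.      0.      1.   ]] [[    0.008    -1.        0.003    -4.701]
 [    0.987     0.008     0.158  -618.351]
 [   -0.158     0.002     0.987 -1564.694]
 [    0.        0.        0.        1.   ]]
```

View pics/side0b.png

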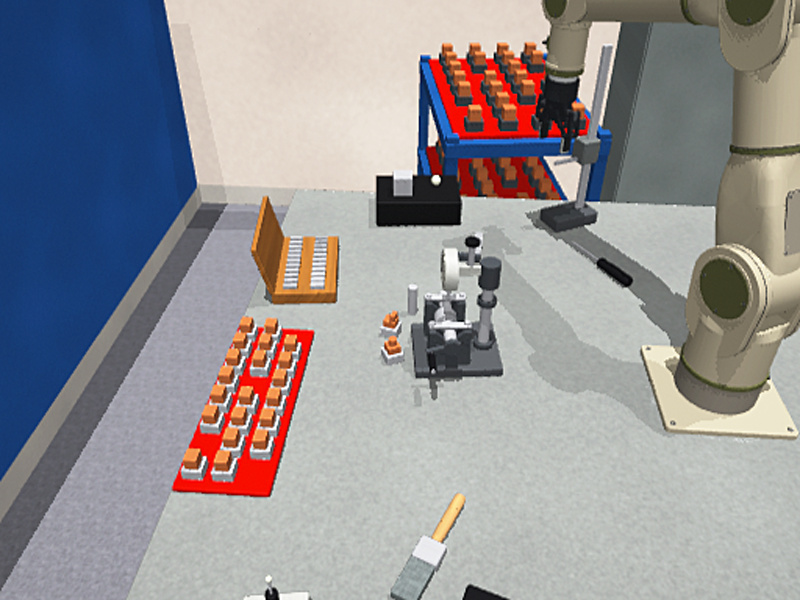

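View pics/top0b.png

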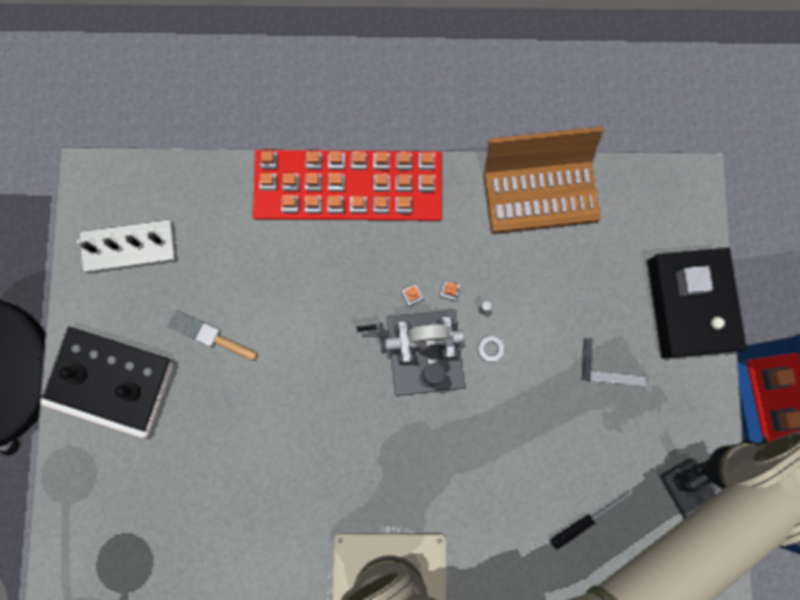

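Side view: the fixture is near (455,310), with the handle pointing at the camera near (432,370), and the dial is nearly edge-on at (450,268). Top view: base near (428,350), handle at (368,327), knob at (432,350), post at (434,374). I'll zoom in on both.

```bash
python3 - <<'E'
import cv2, numpy as np
a=cv2.imread('pics/side0.png')[140:250,235:335]; b=cv2.imread('pics/top0.png')[170:260,220:330]
A=cv2.resize(a,(390,429),interpolation=cv2.INTER_CUBIC);B=cv2.resize(b,(400,327),interpolation=cv2.INTER_CUBIC)
c=np.zeros((440,800,3),np.uint8);c[:429,:390]=A;c[:327,400:]=B;cv2.imwrite('pics/crop0.png',c)
for n in('side','top'):
    d=np.load(f'pics/{n}0.npz');V=d['view'];print(n,-V[:3,:3].T@V[:3,3])
E
```

```text
side [ 528.87347902 1008.98629809  924.65800446]
top [ 363.25876557    3.46624219 1642.76592656]
```

View pics/crop0.png

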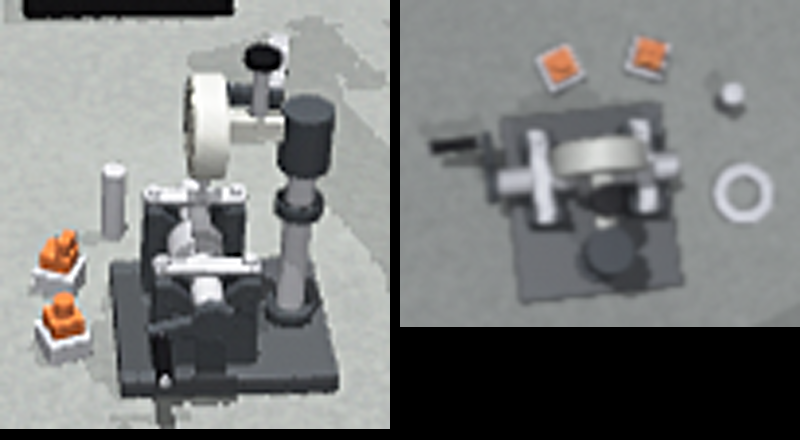

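```bash
cat > h.py <<'E'
import numpy as np, cv2
np.set_printoptions(precision=2,suppress=True)
def ray(d,u,v):
    V=d['view'];R=V[:3,:3];c=-R.T@V[:3,3];K=d['mtx']
    p=R.T@np.array([(u-K[0,2])/K[0,0],-(v-K[1,2])/K[1,1],-1.]);return c,p
def plane(d,u,v,z):
    c,p=ray(d,u,v);return c+p*(z-c[2])/p[2]
def proj(d,P):
    q=d['view'][:3,:3]@np.asarray(P,float)+d['view'][:3,3];K=d['mtx'];return K[0,0]*q[0]/-q[2]+K[0,2],K[1,1]*-q[1]/-q[2]+K[1,2]
def tri(d1,a,d2,b):
    (c1,p1),(c2,p2)=ray(d1,*a),ray(d2,*b);s=np.linalg.lstsq(np.c_[p1,-p2],c2-c1,rcond=None)[0]
    x,y=c1+s[0]*p1,c2+s[1]*p2;return (x+y)/2,np.linalg.norm(x-y)
def blobs(d,box,th,mn=8):
    x0,x1,y0,y1=box;g=d['img'].max(2)[y0:y1,x0:x1];n,l,s,c=cv2.connectedComponentsWithStats((g<th).astype(np.uint8))
    return [(s[i].tolist(),c[i]+[x0,y0]) for i in range(1,n) if s[i,4]>=mn]
E
python3 - <<'E'
from h import *
S=dict(np.load('pics/side0.npz'));T=dict(np.load('pics/top0.npz'))
for th in(30,45):
  print('S knob',blobs(S,(292,312,146,163),th)); print('S handle',blobs(S,(268,285,222,250),th))
  print('T knob',blobs(T,(370-120,300,210,250),th)); print('T handle',blobs(T,(225,250,200,220),th))
k=plane(S,302.2,154.6,276);print('knob S',k,'T',plane(T,220+605/3.636,170+195/3.636,276), proj(T,k))
print('post cap S..', 'T',plane(T,220+610/3.636,170+250/3.636,205))
for z in(77,86,95): print('handle T',plane(T,220+430/3.636,170+148/3.636,z),plane(T,220+476/3.636,170+142/3.636,z))
cn=[plane(T,220+u/3.636,170+v/3.636,20) for u,v in((500,118),(660,100),(683,283),(522,300))];print('base',np.array(cn))
E
```

```text
S knob [([6, 6, 9, 6, 37], array([301.78, 154.76]))]
S handle [([6, 5, 5, 11, 27], array([275.85, 231.33]))]
T knob []
T handle []
S knob [([6, 6, 9, 6, 49], array([301.94, 154.55]))]
S handle [([5, 4, 7, 13, 52], array([276.02, 231.06]))]
T knob [([30, 11, 4, 9, 24], array([281.5 , 224.67]))]
T handle [([5, 9, 10, 3, 17], array([234.59, 209.65]))]
knob S [473.2  -56.08 276.  ] T [ 476.82 -382.1   276.  ] (np.float64(270.7158711404185), np.float64(223.98212236399326))
post cap S.. T [ 438.1  -404.57  205.  ]
handle T [ 534.01 -283.64   77.  ] [ 539.72 -324.8    77.  ]
handle T [ 533.03 -281.99   86.  ] [ 538.7  -322.91   86.  ]
handle T [ 532.04 -280.33   95.  ] [ 537.69 -321.02   95.  ]
base [[ 568.67 -359.55   20.  ]
 [ 586.73 -508.62   20.  ]
 [ 418.26 -522.69   20.  ]
 [ 401.72 -375.12   20.  ]]
```

```bash
python3 - <<'E'
from h import *
S=dict(np.load('pics/side0.npz'));T=dict(np.load('pics/top0.npz'))
b=T['img'][195:255,220:300,::-1]; b=np.clip(b.astype(float)*1.6,0,255).astype(np.uint8)
cv2.imwrite('pics/crop1.png',cv2.resize(b,(800,600),interpolation=cv2.INTER_NEAREST))
f=lambda u,v,z:plane(T,220+(u-400)/3.636,170+v/3.636,z)
for z in(77,86,95): print('handle T',f(430,148,z),f(476,142,z))
print('base',np.array([f(u,v,20) for u,v in((500,118),(660,100),(683,283),(522,300))]),'post',f(610,250,205))
E
```

```text
handle T [531.1   72.85  77.  ] [536.81  31.94  77.  ]
handle T [530.14  72.45  86.  ] [535.81  31.78  86.  ]
handle T [529.17  72.05  95.  ] [534.81  31.61  95.  ]
base [[ 565.63   11.01   20.  ]
 [ 583.67 -137.24   20.  ]
 [ 415.37 -157.32   20.  ]
 [ 398.85  -10.51   20.  ]] post [435.52 -79.99 205.  ]
```

View pics/crop1.png

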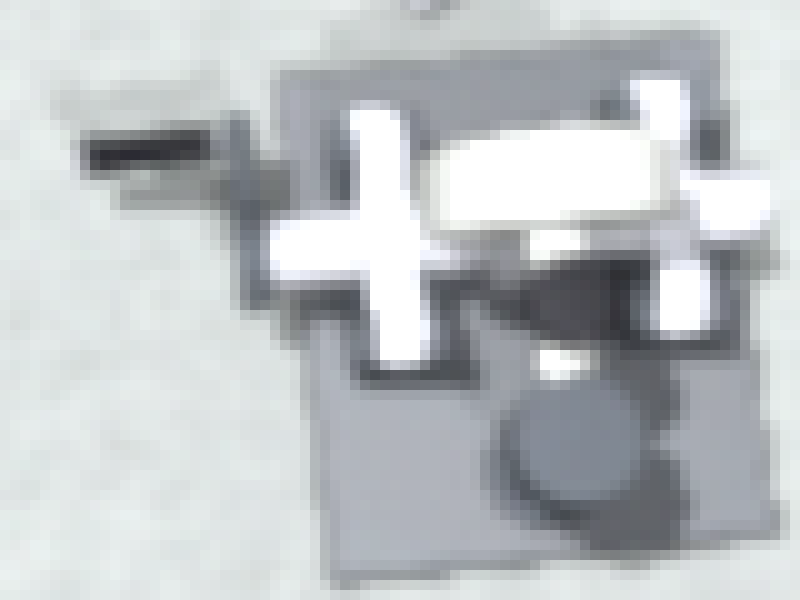

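```bash
python3 - <<'E'
from h import *
S=dict(np.load('pics/side0.npz'));T=dict(np.load('pics/top0.npz'))
g=lambda u,v:(220+u/10-.5*0,195+v/10)
a,b=plane(T,*g(300,253),90),plane(T,*g(740,207),90); d=(a-b)/np.linalg.norm(a-b); print('shaft',a,b,'yaw',np.degrees(np.arctan2(-d[0],d[1])))
ps=T
print('knob tri',tri(S,(302.4,155.0),T,(275.8,225.2)))
print('handle tri',tri(S,(276.3,231.5),T,(235,210.2)))
yaw=np.radians(7);ex=np.array([np.cos(yaw),np.sin(yaw),0]);ey=np.array([-np.sin(yaw),np.cos(yaw),0])
h=plane(T,235,210.2,86);o=h-ex*(h-a)@ex;print('h',h,'axis_end',o)
for z in(236,256,276): 
  k=plane(T,275.8,225.2,z);print(z,k,(k-o)@ex,(k-o)@ey); k=plane(S,302.4,155,z);print('  S',k,(k-o)@ex,(k-o)@ey)
print('plunger xy',o-120*ey)
for p in ((276.5,216.7+.5),): print('dial top @252', plane(T,220+55.2,195+12.5,252))
E
```

```text
shaft [499.42   2.17  90.  ] [ 515.33 -138.85   90.  ] yaw 6.439264342216916
knob tri (array([471.23, -71.02, 265.54]), np.float64(1.0705503958298999))
handle tri (array([533.36,  50.76,  82.55]), np.float64(2.0691176662842143))
h [531.94  50.74  86.  ] axis_end [499.18  17.97  53.23]
236 [473.   -72.56 236.  ] -37.01056218220408 -86.66801973737032
  S [ 469.2  -119.56  236.  ] -46.51437556153674 -132.85719505099735
256 [471.44 -71.48 256.  ] -38.42746301994624 -85.40508299084155
  S [470.93 -86.79 256.  ] -40.79996473366173 -100.53741679457298
276 [469.88 -70.4  276.  ] -39.84436385768845 -84.14214624431278
  S [472.67 -54.01 276.  ] -35.08555390578669 -68.21763853814838
plunger xy [ 513.8  -101.13   53.23]
dial top @252 [522.71 -69.98 252.  ]
```

Pressing point is about (473, -72), yaw about 7°, axis end about (495, 47). I'll lift, close the gripper and travel there while turning to the crank yaw.

>>> move_arm([
  {"travel": [0,0,0.05],"rot": [0,0,0]},
  {"travel": [0.02,0.04,0.07],"rot": [0,0,0.02]},
  {"travel": [0.195,0.488,0.08],"rot": [0,0,0.196]},
  {"travel": [0.195,0.488,0.08],"rot": [0,0,0.196]},
  {"travel": [0.195,0.488,0.08],"rot": [0,0,0.196]},
], claw=1, grip_force=30)

```text
clock: 0.6
tool_pos: [352.9, -378.1, 376.9]
ee_rot: [[0.504, 0.864, -0.0], [0.864, -0.504, -0.0], [-0.0, -0.0, -1.0]]
contact_force: [0.9, 0.2, 0.6]
finger_gap: 12.3
grip_force: 0.0
```

>>> move_arm([
  {"travel": [0.115,0.296,0],"rot": [0,0,0.1]},
  {"travel": [0.115,0.296,0],"rot": [0,0,0.1]},
  {"travel": [0.115,0.296,0],"rot": [0,0,0.1]},
  {"travel": [0.115,0.296,0],"rot": [0,0,0.1]},
  {"travel": [0.115,0.296,0],"rot": [0,0,0.1]},
])

```text
clock: 1.1
tool_pos: [443.2, -145.1, 377.0]
ee_rot: [[-0.099, 0.995, 0.0], [0.995, 0.099, -0.0], [-0.0, -0.0, -1.0]]
contact_force: [1.4, -0.8, -0.0]
finger_gap: -0.0
grip_force: 0.0
```

>>> move_arm([
  {"travel": [0.02,0.06,0],"rot": [0,0,0]},
  {"travel": [0.02,0.06,0],"rot": [0,0,0]},
  {"travel": [0.02,0.06,0],"rot": [0,0,0]},
])

```text
clock: 1.4
tool_pos: [463.4, -84.8, 376.9]
ee_rot: [[-0.098, 0.995, -0.0], [0.995, 0.098, 0.0], [0.0, -0.0, -1.0]]
contact_force: [-0.4, -0.3, -0.4]
finger_gap: -0.1
grip_force: 0.0
```

>>> move_arm([
  {"travel": [0.01,0.012,-0.02],"rot": [0,0,0.004]},
  {"travel": [0.01,0.012,-0.02],"rot": [0,0,0.004]},
  {"travel": [0.01,0.012,-0.02],"rot": [0,0,0.004]},
])

```text
clock: 1.7
tool_pos: [472.5, -76.5, 356.9]
ee_rot: [[-0.117, 0.993, -0.001], [0.993, 0.117, 0.0], [0.0, -0.001, -1.0]]
contact_force: [-0.5, 0.4, -0.6]
finger_gap: 0.3
grip_force: 0.0
```

```bash
python3 - <<'E'
from h import *
from bench import r,snapshot
d=snapshot('side');np.savez('pics/side1.npz',**d);t=snapshot('top')
s=r.sense();print(s['tool_pos'],s['contact_force'])
p=np.array(s['tool_pos'])-[0,0,72.6];print('tip px',proj(d,p),proj(t,p), proj(d,[473,-72,276]),proj(d,[473,-72,266]))
a=cv2.resize(d['img'][100:200,250:350,::-1],(600,600),interpolation=cv2.INTER_CUBIC);cv2.imwrite('pics/c2.png',a)
E
```

```text
[472.78 -76.49 357.66] [-0.77 -0.25  1.01]
tip px (np.float64(302.49582616134336), np.float64(148.01790646413497)) (np.float64(278.15237760958473), np.float64(223.93041651781047)) (np.float64(302.2107539093674), np.float64(151.62885818371709)) (np.float64(301.96593764776173), np.float64(154.68245075134362))
```

View pics/c2.png

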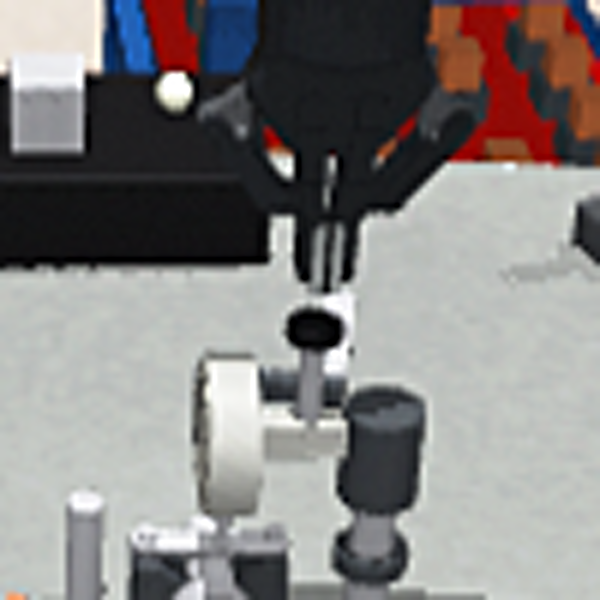

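The picture shows the closed fingertips at about (304,147) full-frame and the knob just below them at (302.3,154.4), about 4 px lower than expected. I'll check the knob's y from the first top picture.

```bash
python3 - <<'E'
from h import *
T=dict(np.load('pics/top0.npz'))
print(T['img'].mean(2).astype(int)[217:234,264:290])
for y in(-60,-66,-72,-78):print(y,proj(T,[473,y,276]),proj(T,[473,y,262]))
E
```

```text
[[144 150 149 144 137 131 130 129 129 132 133 131 125 116 102  93  93  95
   99 100 101 114 122 122 123 126]
 [120 115 111 106  97  90  85  87 111 153 172 172 167 153 126 109 109 111
  113 112 108 124 130 129 126 119]
 [130 114 104 100  92  87  88  89 117 169 185 182 175 162 133 109 106 106
  108 105 100 114 126 129 125 109]
 [149 131 114 105  96  91  94  93 113 154 155 137 121 106  89  76  72  68
   68  67  70  96 119 127 127 116]
 [132 120 102  89  81  86  92  91  94 113 103  80  64  55  48  46  43  36
   37  39  48  83 127 145 149 148]
 [ 86  81  70  64  65  78  85  83  75  73  64  52  46  44  43  43  38  31
   31  38  46  94 163 193 198 192]
 [ 56  54  51  52  57  69  74  70  58  53  51  49  48  46  45  43  40  33
   34  47  56 100 176 209 214 205]
 [ 54  53  59  61  58  58  58  56  47  50  51  50  50  48  46  46  42  35
   39  58  67 103 175 208 213 204]
 [ 55  58  79  85  71  54  51  49  43  47  53  52  50  48  47  46  43  35
   41  62  75 111 180 209 212 200]
 [ 62  63  85  95  81  65  55  50  43  47  52  52  51  49  48  47  43  34
   38  62  79 118 184 207 204 187]
 [ 71  64 
[... 587 characters left out ...]
4 118  99  85  71  65
   63  62  62  61  68  89 104 107]
 [ 71  68  64  69  88  99 102 100  97  94  99 105  98  89  84  82  79  73
   66  64  62  61  64  76  97 107]]
-60 (np.float64(272.10746320564846), np.float64(224.06315936028398)) (np.float64(271.87856179374756), np.float64(224.45652826897856))
-66 (np.float64(274.23820417210777), np.float64(224.08033610125923)) (np.float64(273.9879740427757), np.float64(224.47352968341843))
-72 (np.float64(276.36890824465286), np.float64(224.09751254481813)) (np.float64(276.09735013283955), np.float64(224.49053080642472))
-78 (np.float64(278.49957542424204), np.float64(224.1146886909684)) (np.float64(278.20669006486884), np.float64(224.50753163800496))
```

>>> move_arm([
  {"travel": [-0.001,0.004,0],"rot": [0,0,0]},
  {"travel": [-0.001,0.004,-0.006],"rot": [0,0,0]},
  {"travel": [-0.001,0.004,-0.012],"rot": [0,0,0]},
  {"travel": [-0.001,0.004,-0.018],"rot": [0,0,0]},
  {"travel": [-0.001,0.004,-0.024],"rot": [0,0,0]},
])

```text
clock: 2.3
tool_pos: [471.9, -71.2, 332.7]
ee_rot: [[-0.119, 0.993, -0.0], [0.993, 0.119, -0.0], [-0.0, -0.0, -1.0]]
contact_force: [-1.7, 0.2, 4.8]
finger_gap: -0.1
grip_force: 2.1
```

>>> move_arm([
  {"travel": [0,0,-0.005],"rot": [0,0,0]},
  {"travel": [0,0,-0.01],"rot": [0,0,0]},
  {"travel": [0,0,-0.014],"rot": [0,0,0]},
  {"travel": [0,0,-0.018],"rot": [0,0,0]},
  {"travel": [0,0,-0.021],"rot": [0,0,0]},
])

```text
clock: 2.8
tool_pos: [472.0, -71.2, 311.7]
ee_rot: [[-0.119, 0.993, -0.0], [0.993, 0.119, -0.0], [-0.0, -0.0, -1.0]]
contact_force: [-2.9, -1.2, 3.5]
finger_gap: 0.2
grip_force: 1.9
```

>>> move_arm([
  {"travel": [0,0,-0.002],"rot": [0,0,0]},
  {"travel": [0,0,-0.004],"rot": [0,0,0]},
  {"travel": [0,0,-0.004],"rot": [0,0,0]},
])

```text
clock: 3.1
tool_pos: [472.0, -71.2, 308.7]
ee_rot: [[-0.119, 0.993, 0.0], [0.993, 0.119, -0.001], [-0.001, 0.0, -1.0]]
contact_force: [-5.2, -0.9, 9.4]
finger_gap: -0.1
grip_force: 5.1
```

>>> move_arm([
  {"travel": [0,0,-0.0015],"rot": [0,0,0]},
  {"travel": [0,0,-0.003],"rot": [0,0,0]},
  {"travel": [0,0,-0.003],"rot": [0,0,0]},
])

```text
clock: 3.4
tool_pos: [472.1, -71.1, 308.5]
ee_rot: [[-0.119, 0.993, 0.002], [0.993, 0.119, -0.002], [-0.002, 0.001, -1.0]]
contact_force: [-18.0, 0.7, 36.7]
finger_gap: 0.3
grip_force: 18.1
```

On the stop: z no longer changes and the force jumped to 37 N. I'll lift off, then go to a standoff beside the crank with a tilted tool.

>>> move_arm([
  {"travel": [0,0,0.02],"rot": [0,0,0]},
  {"travel": [0,0,0.06],"rot": [0,0,0]},
  {"travel": [-0.03,0.12,0.06],"rot": [0.0132,-0.11,0]},
  {"travel": [-0.03,0.12,0.06],"rot": [0.0132,-0.11,0]},
  {"travel": [-0.03,0.12,0.06],"rot": [0.0132,-0.11,0]},
])

```text
clock: 3.9
tool_pos: [441.9, 52.8, 365.6]
ee_rot: [[-0.122, 0.89, 0.438], [0.992, 0.11, 0.054], [0.0, 0.442, -0.897]]
contact_force: [0.5, 2.1, -0.4]
finger_gap: -0.2
grip_force: 0.0
```

>>> move_arm([
  {"travel": [0,0,0],"rot": [0.005,-0.042,0]},
  {"travel": [0,0,0],"rot": [0.005,-0.042,0]},
  {"travel": [0,0,0],"rot": [0.005,-0.042,0]},
], claw=-0.2)

```text
clock: 4.2
tool_pos: [440.6, 45.9, 366.9]
ee_rot: [[-0.111, 0.769, 0.629], [0.994, 0.091, 0.064], [-0.008, 0.632, -0.775]]
contact_force: [-0.3, -0.7, 0.6]
finger_gap: 42.9
grip_force: 0.0
```

```bash
python3 - <<'E'
from h import *
from bench import r,snapshot
d=snapshot('side');np.savez('pics/side2.npz',**d);t=snapshot('top');np.savez('pics/top2.npz',**t)
s=r.sense();print(s['tool_pos'],s['ee_rot'],s['joint_positions'],s['finger_gap'])
for th in (30,40,50):print(blobs(d,(268,285,222,250),th),blobs(t,(225,243,203,217),th+15))
a=cv2.resize(d['img'][130:250,220:340,::-1],(600,600),interpolation=cv2.INTER_CUBIC);cv2.imwrite('pics/c3.png',a)
E
```

```text
[440.21  49.14 365.98] [[-0.12  0.77  0.63]
 [ 0.99  0.1   0.07]
 [-0.01  0.63 -0.78]] [ 0.2  -0.5  -0.33  2.21 -0.2   0.73  0.07] 50.878740495933364
[([6, 5, 5, 11, 27], array([275.78, 232.22]))] [([1, 7, 8, 7, 31], array([230.  , 213.58])), ([10, 6, 5, 2, 9], array([236.78, 209.44]))]
[([6, 4, 5, 12, 48], array([276.  , 230.96]))] [([9, 5, 6, 3, 12], array([236.92, 209.33])), ([1, 6, 8, 8, 48], array([229.58, 213.23]))]
[([5, 4, 7, 13, 54], array([276.02, 231.09]))] [([9, 5, 7, 4, 18], array([237.17, 209.39])), ([0, 6, 10, 8, 56], array([229.52, 213.18]))]
```

View pics/c3.png

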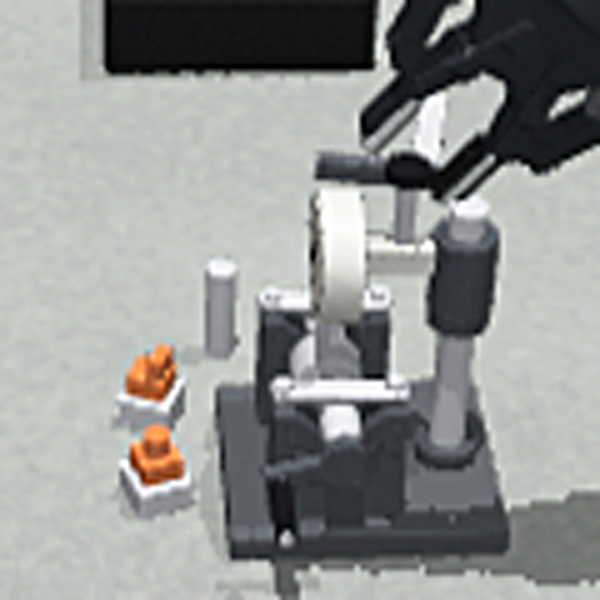

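```bash
python3 - <<'E'
from h import *
S=dict(np.load('pics/side0.npz'));T=dict(np.load('pics/top0.npz'))
print('handle',tri(S,(276.02,231.1),T,(234.59,209.65)))
for z in(76,84,92):print(plane(T,234.59,209.65,z),plane(S,276.02,231.1,z))
# shaft near end in side c3 at (342,425); shaft line in top
g=lambda u,v:(220+u/10-.5,195+v/10-.5)
for u,v in((300,253),(740,207)): print(plane(T,*g(u,v),90))
print('S shaft end (222..) ',plane(S,220+342/5-.5,130+425/5-.5,90))
o=np.array([495.5,47.3,90]);print(proj(S,o),proj(S,o-[-.119*30,.993*30,0]))
E
```

```text
handle (array([534.51,  52.05,  85.18]), np.float64(1.418732443759219))
[534.81  52.4   76.  ] [535.29  41.44  76.  ]
[533.93  52.15  84.  ] [535.23  50.56  84.  ]
[533.06  51.9   92.  ] [535.17  59.68  92.  ]
[501.01   3.79  90.  ]
[ 516.93 -137.26   90.  ]
S shaft end (222..)  [502.92 -19.38  90.  ]
(np.float64(290.1622142291662), np.float64(229.50013153910353)) (np.float64(289.03939588729713), np.float64(222.63777968484712))
```

>>> move_arm([
  {"travel": [0.038,0,-0.04],"rot": [-0.0046,0.039,0]},
  {"travel": [0.038,0,-0.08],"rot": [-0.0046,0.039,0]},
  {"travel": [0.038,0,-0.12],"rot": [-0.0046,0.039,0]},
  {"travel": [0.038,0,-0.16],"rot": [-0.0046,0.039,0]},
  {"travel": [0.038,0,-0.16],"rot": [-0.0046,0.039,0]},
])

```text
clock: 4.8
tool_pos: [476.5, 45.6, 201.5]
ee_rot: [[-0.113, 0.905, 0.409], [0.994, 0.105, 0.041], [-0.006, 0.411, -0.912]]
contact_force: [-0.2, 0.4, -0.2]
finger_gap: 51.5
grip_force: 0.0
```

```bash
python3 - <<'E'
from h import *
from bench import r
s=r.sense();print(s['clock'],s['tool_pos'],s['ee_rot'],s['joint_positions'],s['finger_gap'])
E
```

```text
4.8 [476.45  45.56 201.46] [[-0.11  0.91  0.41]
 [ 0.99  0.11  0.04]
 [-0.01  0.41 -0.91]] [ 0.28 -0.1  -0.47  2.22 -0.01  0.59 -0.07] 51.51603443587369
```

>>> move_arm([
  {"travel": [0.009,0.008,-0.017],"rot": [0,0,0]},
  {"travel": [0.018,0.008,-0.034],"rot": [0,0,0]},
  {"travel": [0.027,0.008,-0.051],"rot": [0,0,0]},
  {"travel": [0.035,0.008,-0.067],"rot": [0,0,0]},
  {"travel": [0.035,0.008,-0.067],"rot": [0,0,0]},
])

```text
clock: 5.3
tool_pos: [514.9, 53.7, 140.1]
ee_rot: [[-0.112, 0.902, 0.418], [0.994, 0.105, 0.04], [-0.007, 0.42, -0.908]]
contact_force: [-0.6, -0.7, -0.8]
finger_gap: 51.4
grip_force: 0.0
```

```bash
python3 - <<'E'
from h import *
from bench import r,snapshot
s=r.sense();print(s['clock'],s['tool_pos'],s['ee_rot'][:,2],s['joint_positions'],s['contact_force'])
d=snapshot('side')
a=cv2.resize(d['img'][160:260,220:320,::-1],(600,600),interpolation=cv2.INTER_CUBIC);cv2.imwrite('pics/c4.png',a)
E
```

```text
5.3 [514.92  53.72 140.06] [ 0.42  0.04 -0.91] [ 0.26  0.1  -0.49  2.19  0.23  0.44 -0.29] [-0.57 -0.75 -0.79]
```

View pics/c4.png

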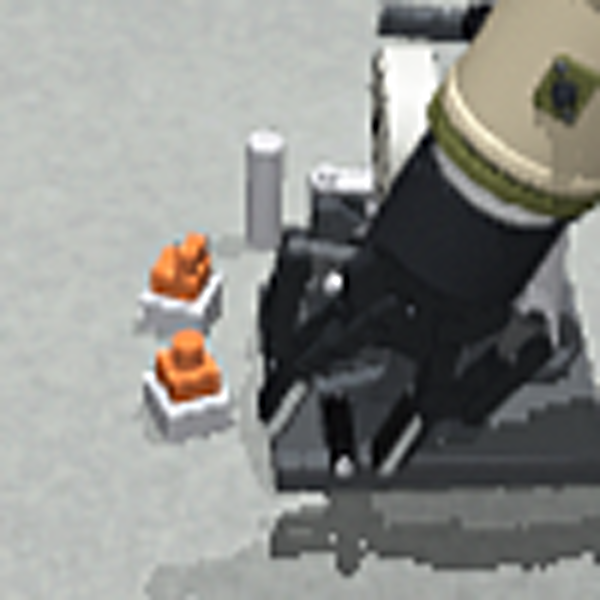

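The handle (340,430 in the crop) sits centred between the fingers at (285,410) and (405,440), and the dial edge at (378,100) stays visible. I'll settle the last few millimetres and close.

>>> move_arm([
  {"travel": [-0.003,0,-0.006],"rot": [0,0,0]},
  {"travel": [-0.003,0,-0.006],"rot": [0,0,0]},
])

```text
clock: 5.55
tool_pos: [510.7, 54.2, 134.3]
ee_rot: [[-0.114, 0.901, 0.419], [0.993, 0.107, 0.04], [-0.009, 0.421, -0.907]]
contact_force: [-0.2, 0.0, -0.5]
finger_gap: 51.5
grip_force: 0.0
```

>>> move_arm([
  {"travel": [0,0,0],"rot": [0,0,0]},
  {"travel": [0,0,0],"rot": [0,0,0]},
  {"travel": [0,0,0],"rot": [0,0,0]},
  {"travel": [0,0,0],"rot": [0,0,0]},
  {"travel": [0,0,0],"rot": [0,0,0]},
], claw=1, grip_force=25)

```text
clock: 6.05
tool_pos: [510.6, 54.6, 133.5]
ee_rot: [[-0.114, 0.901, 0.418], [0.993, 0.107, 0.04], [-0.008, 0.42, -0.908]]
contact_force: [-5.1, -0.3, 3.3]
finger_gap: 12.1
grip_force: 25.1
```

```bash
cat > look.py <<'E'
from h import *
from bench import r,snapshot
import sys
s=r.sense();p=np.array(s['tool_pos']);R=np.array(s['ee_rot']);g=p+54*R[:,2]
o=np.array([495.2,47.3,90]);ex=np.array([.9929,.119,0]);d=g-o
th=np.arctan2(d@ex,d[2]);print(s['clock'],p,'tz',R[:,2],'q',s['joint_positions'],'F',s['contact_force'],'gap',s['finger_gap'],s['grip_force'])
print('grasp',g,'theta',th,'rad',np.hypot(d@ex,d[2]),'y',d[1]*.9929-d[0]*.119)
im=snapshot('side');np.savez(f'pics/L{sys.argv[1]}.npz',th=th,**im)
E
python3 look.py 0
```

```text
6.05 [510.61  54.55 133.49] tz [ 0.42  0.04 -0.91] q [ 0.25  0.1  -0.49  2.21  0.24  0.43 -0.31] F [-5.13 -0.33  3.27] gap 12.097728837403679 25.05903661251068
grasp [533.18  56.74  84.48] theta 1.7119408478062166 rad 39.22842058126317 y 4.850065550276546
```

>>> move_arm([
  {"travel": [0.0003,0,0.0084],"rot": [0,0,0]},
  {"travel": [-0.001,0,0.0163],"rot": [0,0,0]},
  {"travel": [-0.001,0,0.0163],"rot": [0,0,0]},
])

```text
clock: 6.4
tool_pos: [511.0, 54.6, 151.6]
ee_rot: [[-0.114, 0.9, 0.421], [0.993, 0.107, 0.041], [-0.008, 0.423, -0.906]]
contact_force: [1.7, 0.1, 2.9]
finger_gap: 11.7
grip_force: 26.2
```

```bash
python3 look.py 1
```

```text
6.4 [511.02  54.61 151.57] tz [ 0.42  0.04 -0.91] q [ 0.27  0.07 -0.5   2.19  0.19  0.46 -0.26] F [1.67 0.06 2.87] gap 11.673334935283252 26.24813586473465
grasp [533.77  56.82 102.65] theta 1.2604387592575084 rad 41.408652398805785 y 4.858195029924686
```

>>> move_arm([
  {"travel": [-0.003,-0.0004,0.0075],"rot": [0,0,0]},
  {"travel": [-0.007,-0.0008,0.0142],"rot": [0,0,0]},
  {"travel": [-0.007,-0.0008,0.0142],"rot": [0,0,0]},
])

```text
clock: 6.75
tool_pos: [504.7, 53.9, 166.4]
ee_rot: [[-0.114, 0.899, 0.424], [0.993, 0.107, 0.041], [-0.008, 0.426, -0.905]]
contact_force: [4.5, -0.1, 6.2]
finger_gap: 11.9
grip_force: 26.5
```

```bash
python3 look.py 2
```

```text
6.75 [504.75  53.91 166.41] tz [ 0.42  0.04 -0.9 ] q [ 0.28  0.02 -0.5   2.2   0.14  0.49 -0.21] F [ 4.52 -0.15  6.19] gap 11.860222118081534 26.504761576652527
grasp [527.62  56.13 117.54] theta 0.8789064374412118 rad 43.17168585266622 y 4.9126062790382745
```

>>> move_arm([
  {"travel": [-0.0025,-0.0003,0.0088],"rot": [0,0,0]},
  {"travel": [-0.0088,-0.001,0.0138],"rot": [0,0,0]},
  {"travel": [-0.0088,-0.001,0.0138],"rot": [0,0,0]},
])

```text
clock: 7.1
tool_pos: [493.8, 52.6, 178.3]
ee_rot: [[-0.114, 0.901, 0.419], [0.993, 0.107, 0.04], [-0.009, 0.421, -0.907]]
contact_force: [-1.0, -1.1, 2.8]
finger_gap: 11.9
grip_force: 26.5
```

```bash
sed -i 's/495.2,47.3,90/495.4,47.3,94.9/' look.py; python3 look.py 3
```

```text
7.1 [493.75  52.65 178.3 ] tz [ 0.42  0.04 -0.91] q [ 0.29 -0.02 -0.51  2.21  0.08  0.52 -0.16] F [-1.05 -1.12  2.77] gap 11.949568843450615 26.491275429725647
grasp [516.38  54.82 129.32] theta 0.5630114153301499 rad 40.700279798270564 y 4.973815574898637
```

>>> move_arm([
  {"travel": [-0.007,-0.0008,0.0036],"rot": [0,0,0]},
  {"travel": [-0.0147,-0.0017,0.0057],"rot": [0,0,0]},
  {"travel": [-0.0147,-0.0017,0.0057],"rot": [0,0,0]},
])

```text
clock: 7.45
tool_pos: [479.3, 50.9, 183.9]
ee_rot: [[-0.114, 0.901, 0.419], [0.993, 0.107, 0.04], [-0.009, 0.421, -0.907]]
contact_force: [-0.5, -1.2, 5.0]
finger_gap: 11.9
grip_force: 26.7
```

```bash
python3 look.py 4
```

```text
7.45 [479.3   50.93 183.94] tz [ 0.42  0.04 -0.91] q [ 0.29 -0.07 -0.5   2.23  0.03  0.54 -0.13] F [-0.55 -1.21  5.01] gap 11.870417250941854 26.67430490255356
grasp [501.94  53.11 134.96] theta 0.1774641963309433 rad 40.70412959704433 y 4.985861468332372
```

>>> move_arm([
  {"travel": [-0.0078,-0.0009,0.001],"rot": [0,0,0]},
  {"travel": [-0.0157,-0.0019,0],"rot": [0,0,0]},
  {"travel": [-0.0157,-0.0019,0],"rot": [0,0,0]},
])

```text
clock: 7.8
tool_pos: [463.2, 49.0, 183.4]
ee_rot: [[-0.114, 0.901, 0.418], [0.993, 0.107, 0.04], [-0.009, 0.42, -0.907]]
contact_force: [-4.8, -2.6, 7.0]
finger_gap: 11.7
grip_force: 27.0
```

```bash
python3 look.py 5
```

```text
7.8 [463.22  49.03 183.42] tz [ 0.42  0.04 -0.91] q [ 0.29 -0.11 -0.5   2.27 -0.    0.54 -0.1 ] F [-4.8  -2.57  6.96] gap 11.724163598159533 27.039754986763
grasp [485.8   51.21 134.42] theta -0.22541752959009465 rad 40.5463459601354 y 5.020667340129966
```

>>> move_arm([
  {"travel": [-0.0076,-0.0009,-0.0025],"rot": [0,0,0]},
  {"travel": [-0.0145,-0.0017,-0.0064],"rot": [0,0,0]},
  {"travel": [-0.0145,-0.0017,-0.0064],"rot": [0,0,0]},
])

```text
clock: 8.15
tool_pos: [448.5, 47.3, 176.6]
ee_rot: [[-0.114, 0.902, 0.417], [0.993, 0.107, 0.04], [-0.009, 0.419, -0.908]]
contact_force: [-4.0, -2.7, 4.7]
finger_gap: 12.1
grip_force: 26.8
```

```bash
python3 look.py 6; python3 - <<'E'
from h import *
P=[]
W=[]
for i in range(7):
    d=np.load(f'pics/L{i}.npz');a=d['img'][150:214,270:302,::-1];P.append(cv2.resize(a,(112,224),interpolation=cv2.INTER_CUBIC))
cv2.imwrite('pics/m1.png',np.hstack(P))
E
```

```text
8.15 [448.55  47.31 176.62] tz [ 0.42  0.04 -0.91] q [ 0.28 -0.14 -0.49  2.31 -0.03  0.53 -0.08] F [-3.98 -2.65  4.67] gap 12.101999163480896 26.827366948127747
grasp [471.08  49.48 127.59] theta -0.6311126621559829 rad 40.48832806658331 y 5.057724575587553
```

View pics/m1.png

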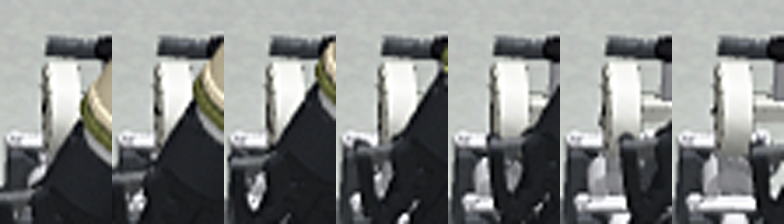

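The strip shows the dial's left edge (cols ~282-285, rows ~166-190) in all seven frames, so I'll compare those pixels numerically.

```bash
python3 - <<'E'
from h import *
I=[np.load(f'pics/L{i}.npz') for i in range(7)]
th=[float(d['th']) for d in I];print(np.array(th))
for c in (281,282,283,284,285):
    print('col',c)
    print(np.array([d['img'][164:194,c].mean(1).astype(int) for d in I]))
E
```

```text
[ 1.71  1.26  0.88  0.56  0.18 -0.23 -0.63]
col 281
[[190 190 189 190 194 192 194 197 199 197 154 184 201 203 205 207 212 212
  207 205 207 202 204 200 232 249 255 211  95 118]
 [190 191 189 190 194 193 194 197 199 197 154 185 201 203 203 204 210 212
  207 206 207 201 203 197 231 249 255 212  98  98]
 [191 190 189 191 194 192 194 196 199 198 153 185 201 202 203 204 208 211
  206 207 211 207 190 189 230 250 255 215 103  48]
 [190 191 189 190 194 192 194 197 200 198 154 187 202 202 204 204 209 211
  206 207 209 206 192 190 231 253 255 195 119  87]
 [191 192 190 190 196 193 194 199 200 197 155 186 202 203 204 205 210 213
  207 208 210 207 212 215 125  26  47  70  64  47]
 [192 192 190 190 196 194 196 198 200 199 156 187 203 203 205 205 211 215
  167 148 104  74 182 204 234 250 255 212  97 119]
 [193 193 191 191 195 194 195 199 200 199 155 187 204 204 204 207 216  98
  113 195 211 204 204 195 232 250 255 215  97  95]]
col 282
[[179 164 188 191 175 127  86  86 111 113  89  77 102 114  84  49   1   0
   60 107 115  84  73 121 142 154 127 120  94 103]
 [180 163 187 190 175 127  87  85 110 1
[... 2663 characters left out ...]
255 255 255 251 248 247
  242 232 213 200 196 188 180 143  58  19  29  33]
 [ 52  47 173 207 242 248 250 252 254 255 255 255 255 255 255 251 248 247
  241 232 214 203 197 189 182 145  63  25  32  41]
 [ 53  46 175 207 242 248 250 252 254 255 255 255 255 255 255 252 248 246
  241 232 214 199 192 185 177 133 103 124 102  56]
 [ 55  45 175 208 242 248 251 252 254 255 255 255 255 255 255 251 248 247
  242 233 214 200 193 185 178 125 121 108  67  44]
 [ 53  48 175 209 243 249 251 253 254 255 255 255 255 255 255 252 249 247
  241 232 215 200 193 184 174 161 145 137 130 121]
 [ 54  47 175 209 243 249 250 253 254 255 255 255 255 255 255 252 248 247
  242 233 214 201 194 183 173 159 143 133 126 120]]
```

The pointer reads consistently with a high spot near -0.95 rad. I'll keep sweeping in small steps past it.

>>> move_arm([
  {"travel": [-0.0059,-0.0007,-0.0053],"rot": [0,0,0]},
  {"travel": [-0.0059,-0.0007,-0.0053],"rot": [0,0,0]},
])

```text
clock: 8.4
tool_pos: [442.7, 46.6, 171.3]
ee_rot: [[-0.114, 0.902, 0.417], [0.993, 0.107, 0.04], [-0.008, 0.419, -0.908]]
contact_force: [-3.5, -1.6, 3.4]
finger_gap: 12.1
grip_force: 26.7
```

```bash
python3 look.py 7
```

```text
8.4 [442.72  46.61 171.26] tz [ 0.42  0.04 -0.91] q [ 0.28 -0.14 -0.49  2.32 -0.03  0.51 -0.08] F [-3.55 -1.59  3.45] gap 12.060986800053517 26.73542618751526
grasp [465.24  48.79 122.23] theta -0.8281509051351749 rad 40.4112858368747 y 5.063820133558103
```

>>> move_arm([
  {"travel": [-0.0048,-0.0006,-0.0064],"rot": [0,0,0]},
  {"travel": [-0.0048,-0.0006,-0.0064],"rot": [0,0,0]},
])

```text
clock: 8.65
tool_pos: [437.6, 46.0, 164.4]
ee_rot: [[-0.114, 0.902, 0.416], [0.993, 0.107, 0.04], [-0.008, 0.418, -0.908]]
contact_force: [-1.1, -2.1, -1.3]
finger_gap: 11.5
grip_force: 26.2
```

```bash
python3 look.py 8
```

```text
8.65 [437.59  45.99 164.37] tz [ 0.42  0.04 -0.91] q [ 0.28 -0.14 -0.49  2.34 -0.03  0.5  -0.08] F [-1.13 -2.06 -1.32] gap 11.53409257277915 26.179514229297638
grasp [460.06  48.16 115.32] theta -1.042505275891637 rad 40.50724263650539 y 5.063144168045537
```

>>> move_arm([
  {"travel": [-0.0034,-0.0004,-0.0072],"rot": [0,0,0]},
  {"travel": [-0.0034,-0.0004,-0.0072],"rot": [0,0,0]},
])

```text
clock: 8.9
tool_pos: [434.3, 45.6, 157.1]
ee_rot: [[-0.114, 0.902, 0.417], [0.993, 0.107, 0.041], [-0.008, 0.418, -0.908]]
contact_force: [0.3, -2.3, -6.1]
finger_gap: 11.8
grip_force: 25.8
```

```bash
python3 look.py 9; python3 - <<'E'
from h import *
I=[np.load(f'pics/L{i}.npz') for i in range(5,10)]
print([float(d['th']) for d in I])
for c in (280,281,282,283):
    print('col',c)
    print(np.array([d['img'][174:190,c].mean(1).astype(int) for d in I]))
E
```

```text
8.9 [434.3   45.6  157.07] tz [ 0.42  0.04 -0.91] q [ 0.28 -0.14 -0.5   2.36 -0.03  0.48 -0.09] F [ 0.33 -2.26 -6.13] gap 11.828029937398957 25.8243727684021
grasp [456.79  47.79 108.02] theta -1.2404706183267804 rad 40.45976296684204 y 5.08280105740283
[-0.22541752959009465, -0.6311126621559829, -0.8281509051351749, -1.042505275891637, -1.2404706183267804]
col 280
[[194 198 199 202 198 199 206 208 206 208 209 202 202 187 211 239]
 [195 198 200 204 199 200 210 206 206 208 207 202 200 184 210 240]
 [195 199 201 204 200 204 209 209 209 209 208 201 201 185 213 240]
 [196 199 201 202 199 202 211 207 206 208 208 203 200 184 211 240]
 [196 199 201 203 200 202 208 208 209 206 209 204 201 186 212 240]]
col 281
[[156 187 203 203 205 205 211 215 167 148 104  74 182 204 234 250]
 [155 187 204 204 204 207 216  98 113 195 211 204 204 195 232 250]
 [155 187 204 204 206 211 131  33 117 197 210 205 207 201 232 250]
 [157 187 204 205 206 208 216  98 114 196 212 205 191 190 231 251]
 [156 188 205 205 206 207 215 171 146  98 186 207 205 203 234 250]]
col 282
[[ 89  78 102 113 114  87  41  15  11  70  87  85  72 123 143 156]
 [ 88  78 102 113 116  90  47  10  66 110 119  83  64 122 143 157]
 [ 90  78 103 113 115  92  48  26  72 111 118  83  65 120 142 157]
 [ 90  78 103 114 115  88  47  22  68 111 119  82  65 125 145 157]
 [ 89  80 104 113 116  88  40  20  40 107 123  84  64 122 144 157]]
col 283
[[125 122  88 110 121 121 126 126 125 127 126 126 125 121 118 121]
 [125 123  89 109 119 122 125 127 124 123 121 122 124 121 117 121]
 [125 123  88 111 119 123 126 127 125 123 123 123 124 121 118 121]
 [125 124  87 112 120 122 126 128 125 123 123 124 125 121 119 122]
 [126 123  88 113 121 122 127 128 126 125 124 124 124 122 118 121]]
```

>>> move_arm([
  {"travel": [0.0033,0.0004,0.007],"rot": [0,0,0]},
  {"travel": [0.008,0.001,0.0135],"rot": [0,0,0]},
  {"travel": [0.008,0.001,0.0135],"rot": [0,0,0]},
])

```text
clock: 9.25
tool_pos: [445.0, 46.9, 173.8]
ee_rot: [[-0.114, 0.899, 0.422], [0.993, 0.107, 0.041], [-0.008, 0.424, -0.906]]
contact_force: [-3.0, -3.7, 2.9]
finger_gap: 11.5
grip_force: 26.7
```

```bash
python3 look.py 10; python3 - <<'E'
from h import *
I=[np.load(f'pics/L{i}.npz') for i in (7,10)]
for c in (281,282): print(np.array([d['img'][174:190,c].mean(1).astype(int) for d in I]))
E
```

```text
9.25 [444.98  46.91 173.85] tz [ 0.42  0.04 -0.91] q [ 0.28 -0.14 -0.49  2.32 -0.03  0.51 -0.08] F [-3.   -3.68  2.9 ] gap 11.498178039492027 26.718630194664
grasp [467.77  49.12 124.94] theta -0.7361531890233757 rad 40.538126211691605 y 5.094116691050768
[[155 187 204 204 206 211 131  33 117 197 210 205 207 201 232 250]
 [156 188 204 204 206 207 217  98 114 195 211 204 205 202 234 251]]
[[ 90  78 103 113 115  92  48  26  72 111 118  83  65 120 142 157]
 [ 90  79 103 112 114  89  45  23  69 111 119  83  64 121 143 156]]
```

>>> move_arm([
  {"travel": [-0.0045,-0.0005,-0.005],"rot": [0,0,0]},
  {"travel": [-0.0045,-0.0005,-0.005],"rot": [0,0,0]},
  {"travel": [-0.0045,-0.0005,-0.005],"rot": [0,0,0]},
])

```text
clock: 9.6
tool_pos: [439.3, 46.2, 167.5]
ee_rot: [[-0.114, 0.9, 0.42], [0.993, 0.107, 0.041], [-0.008, 0.422, -0.906]]
contact_force: [0.1, -3.0, -0.2]
finger_gap: 12.0
grip_force: 26.4
```

```bash
python3 look.py 11; python3 - <<'E'
from h import *
I=[np.load(f'pics/L{i}.npz') for i in (7,11)]
for c in (281,282): print(np.array([d['img'][174:190,c].mean(1).astype(int) for d in I]))
E
```

```text
9.6 [439.33  46.25 167.52] tz [ 0.42  0.04 -0.91] q [ 0.28 -0.15 -0.49  2.34 -0.03  0.5  -0.08] F [ 0.1  -3.04 -0.21] gap 12.02018648436087 26.359833776950836
grasp [462.03  48.45 118.57] theta -0.9484819941146319 rad 40.611103257299014 y 5.109686848173091
[[155 187 204 204 206 211 131  33 117 197 210 205 207 201 232 250]
 [156 187 204 203 205 207 217  98 114 196 211 205 191 189 230 250]]
[[ 90  78 103 113 115  92  48  26  72 111 118  83  65 120 142 157]
 [ 90  80 103 114 115  88  46  25  68 112 119  83  64 124 144 157]]
```

>>> move_arm([
  {"travel": [0.0027,0.0003,0.0033],"rot": [0,0,0]},
  {"travel": [0.0027,0.0003,0.0033],"rot": [0,0,0]},
  {"travel": [0.0027,0.0003,0.0033],"rot": [0,0,0]},
])

```text
clock: 9.95
tool_pos: [441.6, 46.5, 170.4]
ee_rot: [[-0.114, 0.901, 0.419], [0.993, 0.107, 0.041], [-0.008, 0.421, -0.907]]
contact_force: [-1.9, -4.6, 0.3]
finger_gap: 11.8
grip_force: 26.4
```

```bash
python3 look.py 12; python3 - <<'E'
from h import *
I=[np.load(f'pics/L{i}.npz') for i in (7,12)]
for c in (281,282): print(np.array([d['img'][174:190,c].mean(1).astype(int) for d in I]))
E
```

```text
9.95 [441.61  46.52 170.36] tz [ 0.42  0.04 -0.91] q [ 0.28 -0.14 -0.49  2.33 -0.03  0.51 -0.08] F [-1.85 -4.57  0.28] gap 11.83751561316599 26.414206624031067
grasp [464.24  48.71 121.37] theta -0.8603059648923026 rad 40.59175275030457 y 5.109209717658479
[[155 187 204 204 206 211 131  33 117 197 210 205 207 201 232 250]
 [157 188 204 205 205 212 131  34 118 196 211 204 207 199 232 250]]
[[ 90  78 103 113 115  92  48  26  72 111 118  83  65 120 142 157]
 [ 89  79 102 113 116  91  47  27  70 111 119  81  64 121 143 157]]
```

At -0.86 rad the reading matches the extreme pattern, and it falls off on both sides (-0.74 and -0.95). I'll release and back off.

>>> move_arm([
  {"travel": [0,0,0],"rot": [0,0,0]},
  {"travel": [0,0,0],"rot": [0,0,0]},
  {"travel": [0,0,0],"rot": [0,0,0]},
  {"travel": [0,0,0],"rot": [0,0,0]},
  {"travel": [0,0,0],"rot": [0,0,0]},
], claw=-0.2)

```text
clock: 10.5
tool_pos: [441.5, 46.8, 170.2]
ee_rot: [[-0.115, 0.901, 0.419], [0.993, 0.107, 0.041], [-0.008, 0.421, -0.907]]
contact_force: [0.4, -0.1, -0.4]
finger_gap: 51.1
grip_force: 0.0
```

>>> move_arm([
  {"travel": [-0.004,0,0.01],"rot": [0,0,0]},
  {"travel": [-0.012,-0.001,0.03],"rot": [0,0,0]},
  {"travel": [-0.015,0,0.06],"rot": [0,0,0]},
  {"travel": [-0.015,0.02,0.1],"rot": [0,0,0]},
  {"travel": [-0.015,0.04,0.14],"rot": [0,0,0]},
])

```text
clock: 11.0
tool_pos: [425.9, 86.9, 311.6]
ee_rot: [[-0.113, 0.901, 0.419], [0.994, 0.106, 0.04], [-0.008, 0.421, -0.907]]
contact_force: [1.2, -0.1, 0.0]
finger_gap: 51.3
grip_force: 0.0
```

>>> move_arm([
  {"travel": [-0.02,0.04,0.05],"rot": [0,0,0]},
  {"travel": [-0.02,0.08,0.05],"rot": [0,0,0]},
  {"travel": [-0.02,0.08,0.05],"rot": [0,0,0]},
])

```text
clock: 11.3
tool_pos: [405.8, 172.6, 363.3]
ee_rot: [[-0.122, 0.898, 0.424], [0.993, 0.114, 0.045], [-0.008, 0.426, -0.905]]
contact_force: [0.4, -0.3, 0.6]
finger_gap: 51.5
grip_force: 0.0
```

```bash
python3 look.py 13; python3 - <<'E'
from h import *
I=[np.load(f'pics/L{i}.npz') for i in (7,13)]
for c in (281,282): print(np.array([d['img'][174:190,c].mean(1).astype(int) for d in I]))
cv2.imwrite('pics/end.png',cv2.resize(I[1]['img'][110:260,200:350,::-1],(600,600),interpolation=cv2.INTER_CUBIC))
E
```

```text
11.3 [405.78 172.63 363.31] tz [ 0.42  0.04 -0.9 ] q [ 0.23 -0.4  -0.65  2.04 -0.12  1.   -0.26] F [ 0.43 -0.32  0.59] gap 51.47436343887412 0.0
grasp [428.66 175.04 314.45] theta -0.22854349767011028 rad 225.41204630096834 y 134.77349715071978
[[155 187 204 204 206 211 131  33 117 197 210 205 207 201 232 250]
 [160 191 208 208 211 216 135  36 121 201 215 209 212 204 236 253]]
[[ 90  78 103 113 115  92  48  26  72 111 118  83  65 120 142 157]
 [ 93  82 106 116 118  95  48  27  73 115 121  84  68 124 147 162]]
```

View pics/end.png

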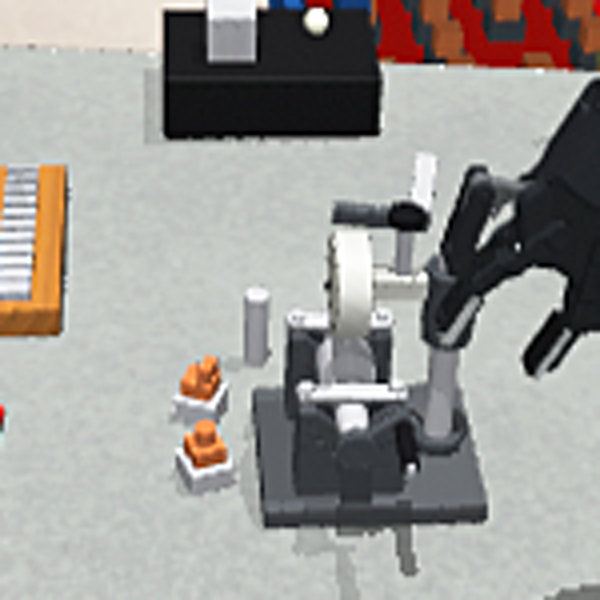

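The final picture shows the indicator still down (knob at 408,215), the pointer at its extreme, the handle on the post side (410,455) and the loose parts where they were. The gripper is clear.

```bash
python3 -c "
from bench import r
print(r.close_job())"
```

```text
the job is handed in; nothing more can be done
None
```

I pressed the indicator down to its stop and turned the shaft to the eccentric's high spot. It sits at about -0.86 rad by my measurement, within about 0.06 rad of the true peak. The job is handed in with the indicator still down and the gripper clear; it took about 11 s of the 61 s, and no bystander visible in the final side picture (electrodes, pin gauge) had moved.

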